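# Change over the sample trays of the analyser

### The arm

A 6-joint arm with a two-finger parallel gripper is mounted at the origin on the work surface. World frame = base frame: x ahead of the robot, y to its left, z up, the work surface at z = 0. Lengths are in m, angles in degrees, forces in N, time in s.
With the tool pointing down it reaches from about 0.4 to 0.825 m from the base axis. Payload 7 kg.
Tool frame: the origin (TCP) lies on the centre line of the jaws, within the pads' length; the fingertips stand 17 mm ahead of it and the grasp point (between the pads) lies 2 mm behind it; y points along the fingers, z is the direction in which the jaws open and shut, and the axes are right-handed (so a half turn about y gives the same grasp; the last joint's range is limited). The gripper opens to 88 mm and grips with 3 to 60 N. Pads are 19 mm wide; open, the fingers measure 130 mm over their backs; the gripper's body (78 mm by 193 mm) begins 47 mm behind the grasp point.
Start: joints at [-57.634, 20.546, 0.682, 0, -70.136, -16.507], TCP at [0.184, -0.649, 0.244] pointing down, gripper open.
Joint ranges: [-176.03, 176.03], [-82.01, 121.73], [-58.28, 71.71], [-173.87, 95.51], [-174.79, -0.11], [-173.66, 173.66]. Speed limits (degrees/s): [136.94, 136.94, 172.46, 180, 180, 180].

### API

Orientations are given as [roll, pitch, yaw] about the fixed x, y, z axes, in that order (R = Rz(yaw) Ry(pitch) Rx(roll)).
In Python, from plant import r, capture, camera_info gives the robot as it stands. The module is installed in compiled form; this text tells all that it offers.
- The arm moves only by the tool apply_moves, never from a script. Its argument "deltas" is a list of rows, each an object of numbers: "tx", "ty", "tz": the shift along the tool's x, y, z in m; "turn": the turn about the tool's y in rad; "gripper": the finger opening in m, from 0 to 0.0876. A call has 1 to 5 rows; each row is the pose to reach, as a shift and turn from the pose commanded when the call began, along the tool's axes at that moment; what a row does not reach only later rows make up. A row lasts 1/10 s, in which the tool goes at most 50 mm and 8.59 degrees, less where a joint would pass 70% of its speed; a pose out of reach is approached as far as the arm can. A call with a gripper value outside its range is refused whole. The fingers move at their own pace and stop on an object; "newtons" is the grip in N (left out, the last holds). Time passes only in rows, so rows that repeat a pose let the fingers close. It gives the time, the measured TCP pose, the force and the opening at its end, in the units of the state.
- r.get_state(): the state, without advancing time (a new reading comes with each control period).
- capture(name): name is "side" or "top"; returns (picture, depth): 384x512x3 uint8, red, green, blue; 384x512 float32, m along the optical axis (not along the pixel's ray), 0 where there is no reading.
- camera_info(name): a dict with "K" (3x3 intrinsics, pixels), "k1" (the pictures are not rectified: a ray, as slopes to the right and down, at radius r is drawn at 1 + k1 r^2 times it, then the intrinsics apply), "eye" and "orientation" of the camera in the world. Camera axes: x right, y up, looking along -z (the intrinsics and any distortion apply to the point x, -y, -z); pixel columns grow to the right and rows downward; lengths in m; the calibration is good to about 2 mm. A picture is of the moment at which its call begins. camera_info takes no time and is no camera call.
- r.close_job(): hands the job in, once; it reports no verdict.
The state is a dict: "time_s": time; "joints": joint angles; "qd": joint speeds; "joint_torque": joint torques, N m; "tcp_pos": TCP position; "eef_rot": TCP orientation; "contact_force": force on the tool from outside, world axes, zero at the start; "moment": the same for the moment, N m; "gripper_width": finger opening in m.
Only numpy, scipy, OpenCV 4.12 (cv2) and the standard library are available. Lean on these libraries where they do the work, as an engineer would, in place of code of your own. Each camera call takes 0.05 s, during which the arm holds its last target.

### The job

One of the analyser's three sample trays has been left standing out, empty: push it fully home with the fingertips. Then hook a fingertip behind the upright lip of the tray that carries the two vials and draw it along its rail fully out to its stop, with both vials staying upright in their wells. Do not pinch or lift anything, and leave the third tray and everything else on the bench where they are.

Things in the scene. Friction and masses are not known exactly. Their poses are not given: they have to be found in the camera images.
- tray_empty (a joint): sliding position of the empty tray that stands out of the analyser at the start, in m: 0 fully home, 0.100 fully out at the stop; 2 N plus 10 N per m/s moves it, it stays where left. Tray 76 mm wide, floor 33 mm above the table; behind the lip 66 mm of the floor along the rail is free and open above, then comes the 16 mm high well block
- lip_empty (a point): lip of the empty tray that stands out of the analyser at the start. The lip is an aluminium plate 60 wide, 8 thick, 42 mm high. Origin: mid-thickness, mid-width, at its foot on the tray floor (33 mm above the table). x points along the rail to the analyser (the tray comes out along -x), y along the lip, z up; outer face at x = -4 mm, back face at +4 mm
- tray_full (a joint): sliding position of the tray that carries the two vials, home at the start, in m: 0 fully home, 0.100 fully out at the stop; 2 N plus 10 N per m/s moves it, it stays where left. Tray 76 mm wide, floor 33 mm above the table; behind the lip 66 mm of the floor along the rail is free and open above, then comes the 16 mm high well block
- lip_full (a point): lip of the tray that carries the two vials, home at the start. The lip is an aluminium plate 60 wide, 8 thick, 42 mm high. Origin: mid-thickness, mid-width, at its foot on the tray floor (33 mm above the table). x points along the rail to the analyser (the tray comes out along -x), y along the lip, z up; outer face at x = -4 mm, back face at +4 mm
- tray_spare (a joint): sliding position of the third tray, empty and home; to be left alone, in m: 0 fully home, 0.100 fully out at the stop; 2 N plus 10 N per m/s moves it, it stays where left. Tray 76 mm wide, floor 33 mm above the table; behind the lip 66 mm of the floor along the rail is free and open above, then comes the 16 mm high well block
- lip_spare (a point): lip of the third tray, empty and home; to be left alone. The lip is an aluminium plate 60 wide, 8 thick, 42 mm high. Origin: mid-thickness, mid-width, at its foot on the tray floor (33 mm above the table). x points along the rail to the analyser (the tray comes out along -x), y along the lip, z up; outer face at x = -4 mm, back face at +4 mm
- vial_1: capped amber vial, 26 mm across, 50 mm tall, loose, standing 12 mm deep in a well of the loaded tray; origin at the centre of its underside (37 mm above the table), z up its axis. The two vials stand side by side, centres at x = 93, y = -18 and +18 mm from the lip's origin
- vial_2: capped amber vial, 26 mm across, 50 mm tall, loose, standing 12 mm deep in a well of the loaded tray; origin at the centre of its underside (37 mm above the table), z up its axis. The two vials stand side by side, centres at x = 93, y = -18 and +18 mm from the lip's origin
- dock: bench analyser, fixed: white case 320 deep, 380 wide, 200 mm high. Three like trays, in any order, 85 mm apart, run on rails out of its front. Origin on the table below the home position of the middle lip; x points into the analyser, opposite to the way trays come out. Case front at x = 130 mm, knobs on it to 118 mm at 150 mm height
- beaker: glass beaker, 48 mm across, 60 mm high, beside the trays; a bystander, loose, origin at its underside
- jar: small jar with a black cap, 42 mm across, 55 mm high, beside the trays; a bystander, loose, origin at its underside
- spatula: thin steel laboratory spatula 170 mm long, lying across in front of the trays; a bystander, loose, origin at its underside
- reagent: white bottle, 62 mm across, 115 mm high; a bystander, loose, origin at its underside
- amber: amber bottle, 56 mm across, 130 mm high; a bystander, loose, origin at its underside
- bowl: white porcelain bowl, 80 mm across, 30 mm high; a bystander, loose, origin at its underside
Things that resemble listed ones, but are neither listed nor needed, are in the scene too. Leave any red look-alike of the vial_1 alone.

How it is judged (in metres and radians):
On the way, in this order (a step that is already met when the one before it is completed fails the run):
1. the empty tray that stood out is pushed fully home (within 6 mm) (value of joint tray_empty below 0.006 m), for 0.2 s.
2. then the tray with the vials is drawn out to its stop (within 8 mm) (value of joint tray_empty below 0.006 m and value of joint tray_full above 0.092 m), for 0.2 s.
At the end, for the whole second after the job is handed in: The empty tray is home within 6 mm, the loaded tray is out at its 100 mm stop within 8 mm, the third tray is home within 6 mm, and both vials stand in their wells, at rest and within about 9 degrees of upright (all of step 2 and value of joint tray_spare below 0.006 m and angle between each of vial_1, vial_2's own z axis and vertical below 0.15 rad and z of each of vial_1, vial_2 in the frame of lip_full below 0.008 m and x of vial_1 in the frame of lip_full between 0.083 and 0.103 m and linear speed of each of vial_1, vial_2 below 0.02 m/s and x of vial_2 in the frame of lip_full between 0.083 and 0.103 m); the robot touches nothing.
It fails at once if a tray's lip is pinched: touched on its outer face and its back at once, with over 1 N each ((contact force between the fingers and tray_empty_c0 above 1 N and contact force between the fingers and tray_empty_c1 above 1 N) or (contact force between the fingers and tray_full_c0 above 1 N and contact force between the fingers and tray_full_c1 above 1 N)).
It fails at once if a vial is lifted by 8 mm or tipped by over 23 degrees (height (world z) of any of vial_1, vial_2 above 0.045 m or angle between any of vial_1, vial_2's own z axis and vertical above 0.4 rad).
It fails at once if the third tray is drawn out by more than 12 mm (value of joint tray_spare above 0.012 m).
It fails at once if a bystander is moved by more than 20 mm (distance of any of beaker, jar, spatula, reagent, amber, bowl from where it was at the start of the episode above 0.02 m).
It also fails if it takes over 48 s, if anything falls off the work surface, if the arm or the gripper's body presses on something with over 40 N, if the wrist force passes 120 N, or if a joint passes its speed limit or range.

## Working session

There is one attempt and no reset: what is moved stays moved. The work goes in short steps, Python scripts to look and compute and a tool call to move; the robot and the scene stay as the last step left them, time stands still between calls to the robot, and variables do not carry over. Pictures are saved under pics/ and viewed, and the job is handed in when it is done.

Besides the shell and the picture viewer there is one more tool, called after "Call:" by a JSON object that holds its "api" and its "payload". apply_moves: Moves the arm, as the interface text tells. Its arguments: {"type":"object","properties":{"deltas":{"type":"array","items":{"type":"object","properties":{"tx":{"type":"number"},"ty":{"type":"number"},"tz":{"type":"number"},"turn":{"type":"number"},"gripper":{"type":"number"}}}},"newtons":{"type":"number"}},"required":["deltas"]}

```bash
mkdir -p pics; python3 - <<'E'
from plant import r,capture,camera_info
import cv2,numpy as np
print(r.get_state())
for n in("top","side"):
    p,d=capture(n); cv2.imwrite(f"pics/{n}0.png",p[:,:,::-1]); np.savez(f"{n}0.npz",p=p,d=d)
    print(n,camera_info(n))
E
```

```text
{'time_s': 0.0, 'joints': array([-5.76336360e+01,  2.05912974e+01,  6.34785703e-01, -2.08264140e-02,
       -7.01372710e+01, -1.65090587e+01]), 'qd': array([ 0.00968362, -0.00459969, -0.01040118, -0.03419268,  0.02050526,
       -0.05737353]), 'joint_torque': array([-3.73591929e-04, -5.82723820e+01,  2.93048304e+01,  6.99739963e+00,
        6.84063751e-03, -1.61254188e-04]), 'tcp_pos': array([ 0.18431617, -0.64886543,  0.2426297 ]), 'eef_rot': array([-8.99045196e+01,  7.88145801e-03,  1.58502196e+01]), 'contact_force': array([-0.00684559, -0.86276308, -0.26549581]), 'moment': array([-0.00217944, -0.02496752, -0.03777952]), 'gripper_width': 0.08771769326491485}
top {'K': array([[347.2278772 ,   0.        , 259.95885261],
       [  0.        , 347.2278772 , 191.47447627],
       [  0.        ,   0.        ,   1.        ]]), 'k1': -0.051204259678743244, 'eye': array([ 0.42859432, -0.09106644,  0.89392383]), 'orientation': array([  8.90253956,  -2.04149443, -89.55820127])}
side {'K': array([[437.01746733,   0.        , 262.34714065],
       [  0.        , 437.01746733, 192.2745727 ],
       [  0.        ,   0.        ,   1.        ]]), 'k1': -0.019917330373029896, 'eye': array([-0.02164834, -1.01391821,  0.76331332]), 'orientation': array([ 56.47176112,   0.34862393, -32.37754208])}
```

View pics/top0.png

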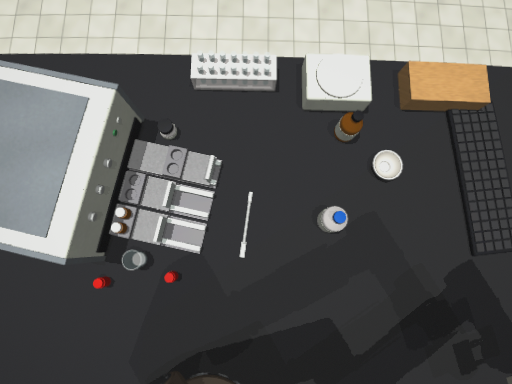

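View pics/side0.png

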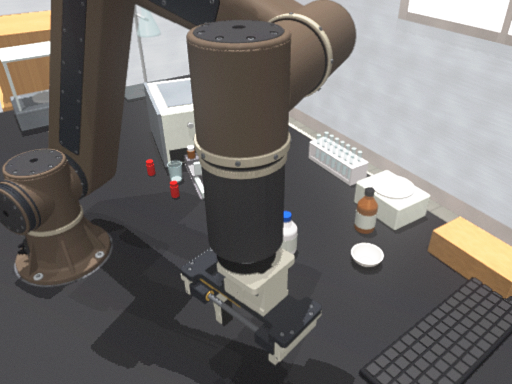

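The top view shows the dock at the left. The upper tray, with its lip near (213,170), stands out. The middle tray is empty and home. The lower tray holds the two vials at (122,213) and (118,228), with its lip near (160,232). I'll zoom in and measure.

```bash
cat > h.py <<'E'
import numpy as np,cv2
from scipy.spatial.transform import Rotation as R
from plant import r,capture,camera_info
def ray(n,u,v):
    c=camera_info(n);K=c["K"]
    x=np.array([(u-K[0,2])/K[0,0],(v-K[1,2])/K[1,1]]);s=x.copy()
    for _ in range(20): s=x/(1+c["k1"]*(s@s))
    return c["eye"],R.from_euler("xyz",c["orientation"],degrees=True).as_matrix()@np.array([s[0],-s[1],-1])
def plane(n,u,v,z):
    e,d=ray(n,u,v); return e+d*(z-e[2])/d[2]
def pt(n,u,v,dep):
    e,d=ray(n,u,v); return e+d*dep
def cloud(n,D,box):
    u0,u1,v0,v1=box
    return {(u,v):pt(n,u,v,D[v,u]) for u in range(u0,u1) for v in range(v0,v1) if D[v,u]>0}
E
python3 - <<'E'
from h import *
z=np.load("top0.npz");p,d=z["p"],z["d"]
c=p[110:290,80:280,::-1]
cv2.imwrite("pics/topz.png",cv2.resize(c,None,fx=4,fy=3.3*4/3.3*0.8,interpolation=cv2.INTER_CUBIC))
H=np.zeros((384,512))
C=cloud("top",d,(80,280,110,290))
for (u,v),q in C.items(): H[v,u]=q[2]
cv2.imwrite("pics/hz.png",cv2.resize(np.clip(H[110:290,80:280]*2500,0,255).astype('u1'),None,fx=4,fy=3.2,interpolation=cv2.INTER_NEAREST))
E
```

```text
Traceback (most recent call last):
  File "h.py", line 15, in cloud
    return {(u,v):pt(n,u,v,D[v,u]) for u in range(u0,u1) for v in range(v0,v1) if D[v,u]>0}
                  ~~^^^^^^^^^^^^^^
  File "h.py", line 12, in pt
    e,d=ray(n,u,v); return e+d*dep
        ~~~^^^^^^^
  File "h.py", line 5, in ray
    c=camera_info(n);K=c["K"]
ValueError: time passes only in moves, steps and waits
```

View pics/topz.png

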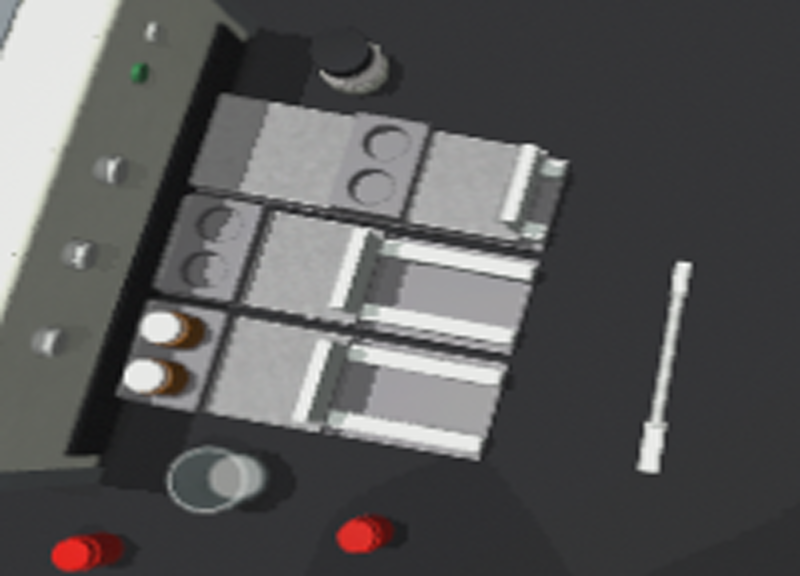

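The zoom shows the three lips clearly as bright strips. The top-edge ends are at zoom (525,147)-(510,222) for the empty tray, (362,230)-(340,305) for the spare and (325,340)-(303,418) for the full one. Next I'll cast them onto z=0.075, cache the calibration and compare with depth.

```bash
cat > h.py <<'E'
import numpy as np,cv2,pickle,os
from scipy.spatial.transform import Rotation as R
from plant import r,capture,camera_info
if not os.path.exists("cam.pkl"): pickle.dump({n:camera_info(n) for n in("top","side")},open("cam.pkl","wb"))
CAM=pickle.load(open("cam.pkl","rb"))
def ray(n,u,v):
    "u,v arrays -> eye, dirs (..,3), unit depth"
    c=CAM[n];x=cv2.undistortPoints(np.stack([np.ravel(u),np.ravel(v)],-1).astype(float)[:,None],c["K"],np.array([c["k1"],0,0,0]))[:,0]
    M=R.from_euler("xyz",c["orientation"],degrees=True).as_matrix()
    d=np.c_[x[:,0],-x[:,1],-np.ones(len(x))]@M.T
    return c["eye"],d
def plane(n,u,v,z):
    e,d=ray(n,u,v); return e+d*((z-e[2])/d[:,2])[:,None]
def cloud(n,D):
    v,u=np.mgrid[:384,:512]; e,d=ray(n,u,v)
    return (e+d*D.ravel()[:,None]).reshape(384,512,3)
E
python3 - <<'E'
from h import *
z=np.load("top0.npz");p,d=z["p"],z["d"]
C=cloud("top",d); H=C[...,2]; H[d==0]=0
print("table",np.median(H[300:330,230:260]))
cv2.imwrite("pics/hz2.png",cv2.resize(np.clip(H[110:290,80:280]*2500,0,255).astype('u1'),None,fx=4,fy=3.2,interpolation=cv2.INTER_NEAREST))
np.set_printoptions(precision=4,suppress=True)
g=p.astype(int).min(2)
for nm,q,w in(("empty",(203,226,150,186),0),("spare",(162,176,178,210),0),("full",(152,166,212,245),0)):
    u0,u1,v0,v1=q
    m=np.zeros_like(g,bool);m[v0:v1,u0:u1]=(H[v0:v1,u0:u1]>.063)&(H[v0:v1,u0:u1]<.09)
    m2=np.zeros_like(m);m2[v0:v1,u0:u1]=g[v0:v1,u0:u1]>190
    for mm in(m,m2):
        v,u=np.nonzero(mm); P=plane("top",u,v,.075)[:,:2]
        (c,s,a)=cv2.minAreaRect(P.astype(np.float32)*1000)
        print(nm,len(u),"c",c,s,a,"mean",P.mean(0), "H",np.median(H[mm]))
u=np.array([525,510,362,340,325,303])/4+80-.4;v=np.array([147,222,230,305,340,418])/3.2+110-.4
P=plane("top",u,v,.075);print(P)
for i in(0,2,4):
    e=P[i]-P[i+1];print(np.linalg.norm(e),np.degrees(np.arctan2(e[1],e[0])),(P[i]+P[i+1])/2)
# vials caps at z .087
hsv=cv2.cvtColor(p,cv2.COLOR_RGB2HSV)
m=(hsv[...,1]<60)&(hsv[...,2]>190);m=m.astype('u1');m[:,:]*=1
n,l,st,ce=cv2.connectedComponentsWithStats(m)
for i in range(1,n):
    if 100<ce[i][0]<250 and 140<ce[i][1]<260: print(st[i],ce[i],plane("top",[ce[i][0]],[ce[i][1]],.087))
E
```

```text
table -0.0008822288518303134
empty 104 c (615.0767211914062, 1.2127618789672852) (9.934383392333984, 61.09468460083008) 79.46946716308594 mean [0.615  0.0013] H 0.07420489372714362
empty 97 c (610.1190185546875, -4.464023590087891) (27.021623611450195, 67.67607879638672) 79.01361083984375 mean [0.615  0.0015] H 0.07392566141926371
spare 120 c (549.3037719726562, 100.21736145019531) (11.513106346130371, 60.12290954589844) 77.97380828857422 mean [0.549  0.1005] H 0.07371844785419929
spare 99 c (543.9647827148438, 101.18426513671875) (69.44059753417969, 29.72080421447754) 11.561137199401855 mean [0.5462 0.1006] H 0.07384056158436281
full 120 c (466.2484436035156, 118.11038208007812) (10.934996604919434, 59.93053436279297) 77.99214172363281 mean [0.4664 0.1182] H 0.07374613712217137
full 95 c (462.7070007324219, 119.07394409179688) (64.5948486328125, 27.266986846923828) 9.533045768737793 mean [0.4657 0.1198] H 0.07413215945454388
[[0.6436 0.0003 0.075 ]
 [0.5858 0.0075 0.075 ]
 [0.5785 0.0954 0.075 ]
 [0.5221 0.1057 0.075 ]
 [0.4961 0.1132 0.075 ]
 [0.4392 0.1233 0.075 ]]
0.0582872736353
[... 460 characters left out ...]
181.] [[ 0.5789 -0.0127  0.087 ]]
[211 183   2   1   2] [211.5 183. ] [[ 0.574  -0.0046  0.087 ]]
[214 183   2   1   2] [214.5 183. ] [[ 0.5741 -0.0116  0.087 ]]
[177 185  36  12 165] [195.3636 190.8364] [[0.5548 0.0326 0.087 ]]
[240 192  12  65 142] [245.4155 226.9507] [[ 0.4717 -0.0858  0.087 ]]
[171 206  37  11 168] [190.0774 210.9583] [[0.5073 0.0431 0.087 ]]
[115 208  10   9  68] [119.5    211.7941] [[0.5033 0.2067 0.087 ]]
[153 216  10  26  99] [157.3232 228.5354] [[0.4658 0.1169 0.087 ]]
[168 218  37  12 171] [186.9298 223.848 ] [[0.4774 0.0493 0.087 ]]
[111 223  10   9  71] [115.2535 226.9718] [[0.4681 0.2141 0.087 ]]
[165 239  35  12 175] [182.4343 244.84  ] [[0.4293 0.0577 0.087 ]]
```

View pics/hz2.png

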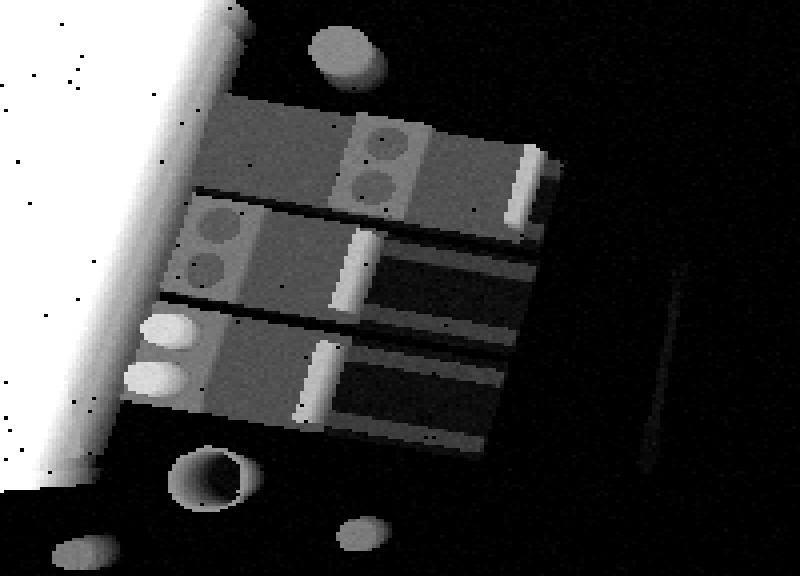

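Heights and spacings agree with the given sizes. The lip tops are at 74 mm, spare to full is 85 mm, the vials are 94 mm behind the lip, and the lip is about 60 x 10 mm. The rail direction is about (0.207, 0.978), and the empty tray stands about 83 mm out. I'll point tool x along the rail so the closed fingers span the lip, and approach high.

```bash
cat >> h.py <<'E'
def need(goal,yaw):
    s=r.get_state();M=R.from_euler("xyz",s["eef_rot"],degrees=True).as_matrix()
    t=M.T@(np.array(goal)-s["tcp_pos"])
    print("t",s["time_s"],"tcp",s["tcp_pos"].round(4),"rot",s["eef_rot"].round(2),"F",s["contact_force"].round(2),"w",round(s["gripper_width"],4))
    print("tx ty tz",t.round(4),"turn",round(np.radians(s["eef_rot"][2]-yaw),4),"j",s["joints"].round(1))
E
python3 -c "
from h import *
need([.608,-.0315,.243],78)"
```

```text
t 0.1 tcp [ 0.1843 -0.6489  0.2427] rot [-8.992e+01  1.000e-02  1.585e+01] F [-0.38  0.28 -0.22] w 0.0877
tx ty tz [5.762e-01 3.000e-04 4.782e-01] turn -1.0847 j [-57.6  20.6   0.6  -0.  -70.1 -16.5]
```

Call:
{"api": "apply_moves", "payload": {"deltas": [{"tx":0.03,"tz":0.025,"gripper":0},{"tx":0.06,"tz":0.05,"gripper":0},{"tx":0.095,"tz":0.08,"gripper":0},{"tx":0.13,"tz":0.11,"gripper":0},{"tx":0.165,"tz":0.135,"gripper":0}], "newtons": 10}}

```text
invalid input at $.deltas[0]: expected keys tx, ty, tz, turn, gripper
```

All keys are required.

Call:
{"api": "apply_moves", "payload": {"deltas": [{"tx":0.03,"ty":0,"tz":0.025,"turn":0,"gripper":0},{"tx":0.06,"ty":0,"tz":0.05,"turn":0,"gripper":0},{"tx":0.095,"ty":0,"tz":0.08,"turn":0,"gripper":0},{"tx":0.13,"ty":0,"tz":0.11,"turn":0,"gripper":0},{"tx":0.165,"ty":0,"tz":0.135,"turn":0,"gripper":0}], "newtons": 10}}

```text
time_s: 0.6
tcp_pos: [0.3066, -0.4724, 0.2433]
eef_rot: [-90.0, 0.0, 15.8]
contact_force: [1.1, 0.3, -1.0]
gripper_width: 0.0531
```

Call:
{"api": "apply_moves", "payload": {"deltas": [{"tx":0.03,"ty":0,"tz":0.025,"turn":-0.1,"gripper":0},{"tx":0.06,"ty":0,"tz":0.05,"turn":-0.2,"gripper":0},{"tx":0.095,"ty":0,"tz":0.08,"turn":-0.3,"gripper":0},{"tx":0.13,"ty":0,"tz":0.11,"turn":-0.4,"gripper":0},{"tx":0.165,"ty":0,"tz":0.135,"turn":-0.5,"gripper":0}]}}

```text
time_s: 1.1
tcp_pos: [0.4285, -0.2974, 0.2436]
eef_rot: [-90.0, -0.0, 44.8]
contact_force: [1.3, -0.3, 0.0]
gripper_width: 0.0133
```

```bash
python3 -c "
from h import *
need([.608,-.0315,.243],78)"
```

```text
t 1.1 tcp [ 0.4285 -0.2974  0.2436] rot [-8.999e+01 -1.000e-02  4.475e+01] F [ 1.32 -0.35  0.01] w 0.0133
tx ty tz [0.3147 0.0006 0.0625] turn -0.5803 j [-13.2   6.  -18.5  -0.  -65.5 -32. ]
```

Call:
{"api": "apply_moves", "payload": {"deltas": [{"tx":0.035,"ty":0,"tz":0.008,"turn":-0.1,"gripper":0},{"tx":0.075,"ty":0,"tz":0.016,"turn":-0.2,"gripper":0},{"tx":0.115,"ty":0,"tz":0.024,"turn":-0.3,"gripper":0},{"tx":0.155,"ty":0,"tz":0.032,"turn":-0.4,"gripper":0},{"tx":0.19,"ty":0,"tz":0.04,"turn":-0.5,"gripper":0}]}}

```text
time_s: 1.6
tcp_pos: [0.5363, -0.1359, 0.2433]
eef_rot: [-90.0, -0.0, 73.4]
contact_force: [0.2, -0.9, -0.4]
gripper_width: 0.0005
```

```bash
python3 -c "
from h import *
need([.608,-.0315,.243],78)"
```

```text
t 1.6 tcp [ 0.5363 -0.1359  0.2433] rot [-89.98  -0.    73.42] F [ 0.23 -0.94 -0.44] w 0.0005
tx ty tz [ 0.1205  0.0003 -0.039 ] turn -0.0799 j [  6.1   9.1 -14.8  -0.  -66.  -22.6]
```

Call:
{"api": "apply_moves", "payload": {"deltas": [{"tx":0.03,"ty":0,"tz":-0.01,"turn":-0.03,"gripper":0},{"tx":0.06,"ty":0,"tz":-0.02,"turn":-0.06,"gripper":0},{"tx":0.09,"ty":0,"tz":-0.03,"turn":-0.08,"gripper":0},{"tx":0.12,"ty":0,"tz":-0.039,"turn":-0.08,"gripper":0},{"tx":0.12,"ty":0,"tz":-0.039,"turn":-0.08,"gripper":0}]}}

```text
time_s: 2.1
tcp_pos: [0.6091, -0.0314, 0.2425]
eef_rot: [-90.0, 0.0, 77.9]
contact_force: [-0.3, 0.4, -0.7]
gripper_width: 0.0006
```

```bash
python3 -c "
from h import *
p,d=capture('top');cv2.imwrite('pics/top1.png',p[:,:,::-1])
need([.608,-.0315,.067],78)"
```

```text
t 2.15 tcp [ 0.6081 -0.0326  0.2425] rot [-8.992e+01  3.000e-02  7.785e+01] F [ 0.34 -0.97 -0.66] w 0.0008
tx ty tz [1.200e-03 1.755e-01 1.000e-04] turn -0.0026 j [ 15.3  14.5  -8.1  -0.  -67.5 -27.4]
```

View pics/top1.png

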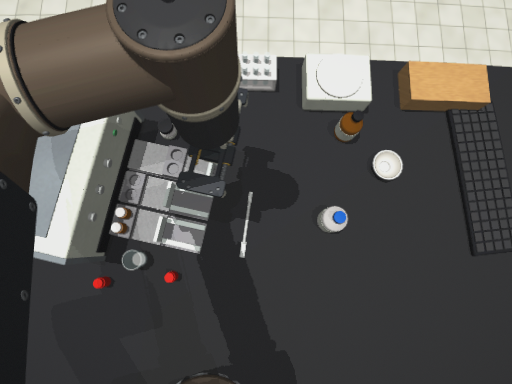

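The image shows the arm leaning over the dock side at upper left. Before going down I'll check its height over the case.

```bash
python3 - <<'E'
from h import *
n="side"
p,d=capture("side");cv2.imwrite('pics/side1.png',p[:,:,::-1])
E
```

```text
(no output)
```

View pics/side1.png

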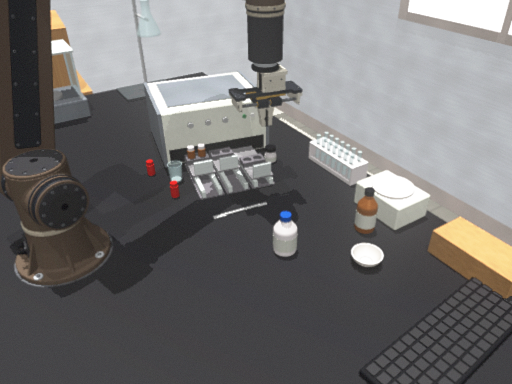

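The side view shows the arm well clear of the case, with only the gripper and wrist hanging down. The gripper is above the right-hand tray's front at (268,125). Lowering by 176 mm, checking halfway.

Call:
{"api": "apply_moves", "payload": {"deltas": [{"tx":0,"ty":0.03,"tz":0,"turn":0,"gripper":0},{"tx":0,"ty":0.06,"tz":0,"turn":0,"gripper":0},{"tx":0,"ty":0.09,"tz":0,"turn":0,"gripper":0},{"tx":0,"ty":0.115,"tz":0,"turn":0,"gripper":0},{"tx":0,"ty":0.13,"tz":0,"turn":0,"gripper":0}]}}

```text
time_s: 2.7
tcp_pos: [0.6059, -0.0353, 0.1114]
eef_rot: [-89.8, 0.1, 77.7]
contact_force: [-0.6, 0.6, 0.1]
gripper_width: 0.0004
```

Call:
{"api": "apply_moves", "payload": {"deltas": [{"tx":0,"ty":0.015,"tz":0,"turn":0,"gripper":0},{"tx":0,"ty":0.03,"tz":0,"turn":0,"gripper":0},{"tx":0,"ty":0.04,"tz":0,"turn":0,"gripper":0},{"tx":0,"ty":0.046,"tz":0,"turn":0,"gripper":0},{"tx":0,"ty":0.046,"tz":0,"turn":0,"gripper":0}]}}

```text
time_s: 3.2
tcp_pos: [0.6071, -0.0346, 0.067]
eef_rot: [-89.9, 0.0, 77.7]
contact_force: [-0.9, 1.0, 0.1]
gripper_width: 0.0006
```

```bash
python3 - <<'E'
from h import *
need([.632-.0028,.082-.0132,.067],78)
p,d=capture("side");cv2.imwrite('pics/side2.png',cv2.resize(p[80:230,130:330,::-1],None,fx=4,fy=4,interpolation=cv2.INTER_CUBIC))
E
```

```text
t 3.2 tcp [ 0.6071 -0.0346  0.067 ] rot [-8.994e+01  3.000e-02  7.771e+01] F [-0.88  0.99  0.08] w 0.0006
tx ty tz [ 0.1057 -0.      0.0004] turn -0.005 j [ 15.1  23.8 -20.   -0.  -46.2 -27.4]
```

View pics/side2.png

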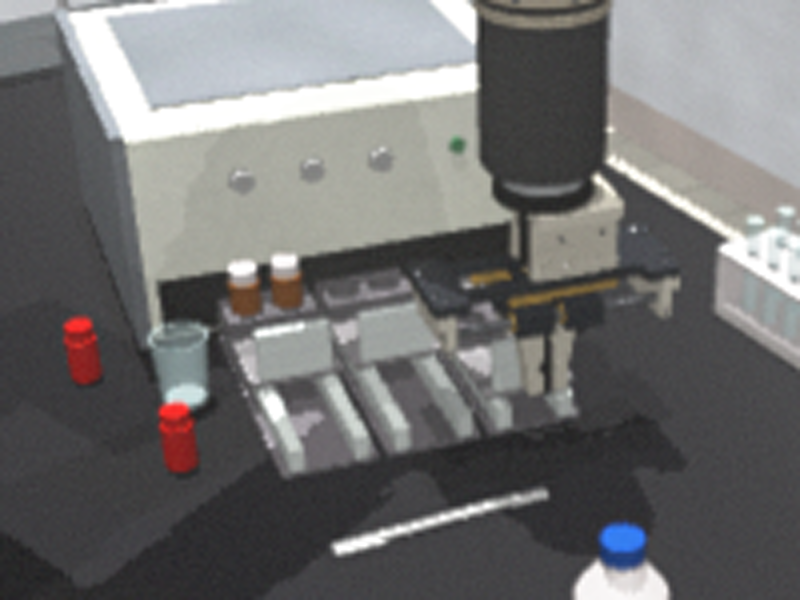

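The fingers stand in front of the right-hand lip. Small brackets hang from the gripper body, with ends at zoom (445,345) and (660,310). I need their height relative to the spare lip.

```bash
python3 - <<'E'
from h import *
p,d=capture("side");C=cloud("side",d)
s=r.get_state();t=s["tcp_pos"];e=np.array([.207,.978]);l=np.array([.978,-.207])
X=C[...,:2]-t[:2]
a=X@e;b=X@l;z=C[...,2]
m=(d>0)&(abs(a)<.06)&(abs(b)<.13)&(z>.02)&(z<.16)
for b0 in np.arange(-.13,.13,.01):
    k=m&(b>=b0)&(b<b0+.01)
    if k.sum():
        zz=np.sort(z[k]); 
        print(round(b0,3),k.sum(),"z hist",np.histogram(zz,np.arange(.02,.165,.01))[0])
E
```

```text
-0.12 22 z hist [22  0  0  0  0  0  0  0  0  0  0  0  0  0]
-0.11 9 z hist [9 0 0 0 0 0 0 0 0 0 0 0 0 0]
-0.1 74 z hist [ 0  0  0  0  0  0  0  0  0  0  7  2 18 47]
-0.09 84 z hist [ 0  0  0  0  0  0  0  0  0  9 20 12  6 37]
-0.08 43 z hist [ 0  0  0  0  0  0  0  0  0  0  0  5  0 38]
-0.07 52 z hist [21  0  0  0  0  0  0  0  0  0  3  8  0 20]
-0.06 47 z hist [14  0  0  0  0  0  0  0  0  0  2  6  3 22]
-0.05 44 z hist [ 0  1  0  0  0  0  0  0  0  0  2  9  8 24]
-0.04 119 z hist [10 16  2  2  3  1  0  0  0  6 17 24 21 17]
-0.03 138 z hist [12 12  8  6  7 10  2  6  2  0  9 14 22 28]
-0.02 158 z hist [ 2  7  8 19 21 14 14  6  4  0  8 16 16 23]
-0.01 73 z hist [ 0  4  0  6  7 10  7 12  1  0  3  8  6  9]
-0.0 100 z hist [ 0  0  0  8  8  6  7  9  8  2 13 18 12  9]
0.01 74 z hist [ 6  0  0  2  4  3  6  6  3  0  8 10 16 10]
0.02 53 z hist [ 8  0  0  0  0  0  0  1  0  1  9 16  9  9]
0.03 26 z hist [1 2 0 0 0 0 0 0 0 0 3 8 5 7]
0.04 24 z hist [ 0  0  0  0  0  0  0  0  0  0  1  5  8 10]
0.05 25 z hist [ 0  0  0  0  0  0  0  0  0  0  1  8  0 16]
0.06 33 z hist [ 0  0  0  0  0  0  0  0  0  0  2  5  1 25]
0.07 65 z hist [ 0  0  0  0  0  0  0  0  0  3 15 17  4 26]
0.08 62 z hist [ 0  0  0  0  0  0  0  0  0  3  8  8  9 34]
0.09 17 z hist [ 0  0  0  0  0  0  0  0  0  0  0  0  3 14]
```

Nothing of the body is below z=0.11, clear of the lips (0.075) and vials (0.087). Pushing now.

Call:
{"api": "apply_moves", "payload": {"deltas": [{"tx":0.012,"ty":0,"tz":0,"turn":0,"gripper":0},{"tx":0.022,"ty":0,"tz":0,"turn":0,"gripper":0},{"tx":0.032,"ty":0,"tz":0,"turn":0,"gripper":0},{"tx":0.044,"ty":0,"tz":0,"turn":0,"gripper":0},{"tx":0.056,"ty":0,"tz":0,"turn":0,"gripper":0}]}}

```text
time_s: 3.8
tcp_pos: [0.6199, 0.0216, 0.0679]
eef_rot: [-90.0, 0.0, 77.8]
contact_force: [1.0, -3.7, 1.4]
gripper_width: 0.0005
```

Call:
{"api": "apply_moves", "payload": {"deltas": [{"tx":0.012,"ty":0,"tz":0,"turn":0,"gripper":0},{"tx":0.024,"ty":0,"tz":0,"turn":0,"gripper":0},{"tx":0.034,"ty":0,"tz":0,"turn":0,"gripper":0},{"tx":0.042,"ty":0,"tz":0,"turn":0,"gripper":0},{"tx":0.046,"ty":0,"tz":0,"turn":0,"gripper":0}]}}

```text
time_s: 4.3
tcp_pos: [0.6293, 0.0665, 0.0673]
eef_rot: [-90.0, 0.0, 77.8]
contact_force: [-1.3, -2.2, 1.8]
gripper_width: 0.0004
```

```bash
python3 - <<'E'
from h import *
need([.632-.0028,.082-.0132,.067],78)
E
```

```text
t 4.3 tcp [0.6293 0.0665 0.0673] rot [-89.97   0.    77.77] F [-1.27 -2.17  1.79] w 0.0004
tx ty tz [0.0023 0.0003 0.0005] turn -0.0041 j [ 23.7  25.7 -16.7  -0.  -47.6 -35.9]
```

Contact force of about 3 N. Pushing gently on to feel the end stop.

Call:
{"api": "apply_moves", "payload": {"deltas": [{"tx":0.003,"ty":0,"tz":0,"turn":0,"gripper":0},{"tx":0.005,"ty":0,"tz":0,"turn":0,"gripper":0},{"tx":0.006,"ty":0,"tz":0,"turn":0,"gripper":0},{"tx":0.006,"ty":0,"tz":0,"turn":0,"gripper":0}]}}

```text
time_s: 4.7
tcp_pos: [0.6298, 0.0693, 0.0673]
eef_rot: [-89.9, 0.2, 77.7]
contact_force: [-2.2, -10.6, 3.3]
gripper_width: 0.0005
```

The stop is felt: 10.6 N with motion halted 2.5 mm short of command. Backing off and lifting.

Call:
{"api": "apply_moves", "payload": {"deltas": [{"tx":0.001,"ty":0,"tz":0,"turn":0,"gripper":0},{"tx":0.001,"ty":0,"tz":0,"turn":0,"gripper":0},{"tx":-0.012,"ty":0,"tz":0,"turn":0,"gripper":0},{"tx":-0.035,"ty":0,"tz":0,"turn":0,"gripper":0},{"tx":-0.05,"ty":0,"tz":0,"turn":0,"gripper":0}]}}

```text
time_s: 5.2
tcp_pos: [0.6197, 0.0216, 0.0674]
eef_rot: [-90.0, -0.0, 77.7]
contact_force: [0.2, -0.9, 0.8]
gripper_width: 0.0006
```

Call:
{"api": "apply_moves", "payload": {"deltas": [{"tx":0,"ty":-0.03,"tz":0,"turn":0,"gripper":0},{"tx":0,"ty":-0.06,"tz":0,"turn":0,"gripper":0},{"tx":0,"ty":-0.09,"tz":0,"turn":0,"gripper":0},{"tx":0,"ty":-0.12,"tz":0,"turn":0,"gripper":0},{"tx":0,"ty":-0.12,"tz":0,"turn":0,"gripper":0}]}}

```text
time_s: 5.7
tcp_pos: [0.6225, 0.0228, 0.1926]
eef_rot: [-90.4, -0.2, 77.8]
contact_force: [-0.1, -0.5, 0.6]
gripper_width: 0.0004
```

```bash
python3 - <<'E'
from h import *
g=np.array([.4663,.1181])+np.array([.207,.978])*.026
need([*g,.187],78)
for n in("top","side"):
    p,d=capture(n); np.savez(n+"3.npz",p=p,d=d)
    c=p[110:290,80:280] if n=="top" else p[80:230,130:330]
    cv2.imwrite(f'pics/{n}3.png',cv2.resize(c[:,:,::-1],None,fx=4,fy=3.2,interpolation=cv2.INTER_CUBIC))
E
```

```text
t 5.7 tcp [0.6225 0.0228 0.1926] rot [-90.44  -0.22  77.76] F [-0.13 -0.47  0.59] w 0.0004
tx ty tz [0.086  0.0046 0.1731] turn -0.0042 j [ 20.1  17.5 -10.7   0.1 -61.3 -32.3]
```

View pics/top3.png

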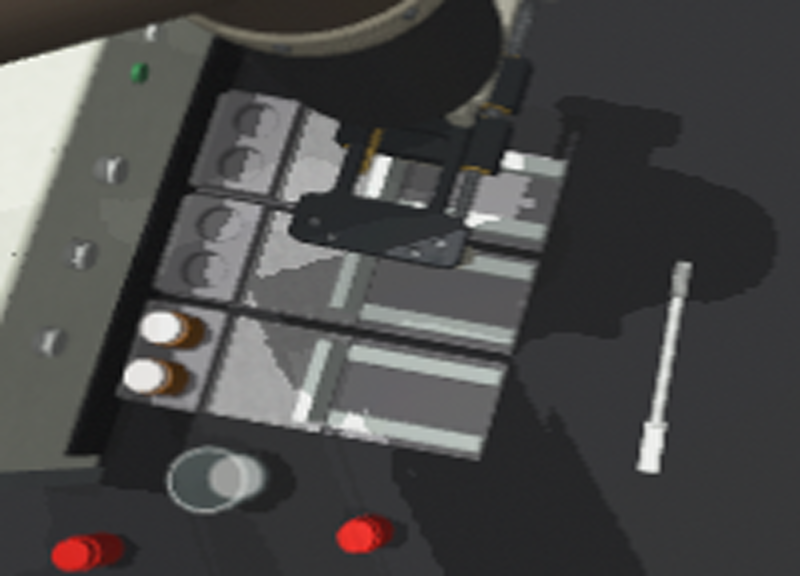

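View pics/side3.png

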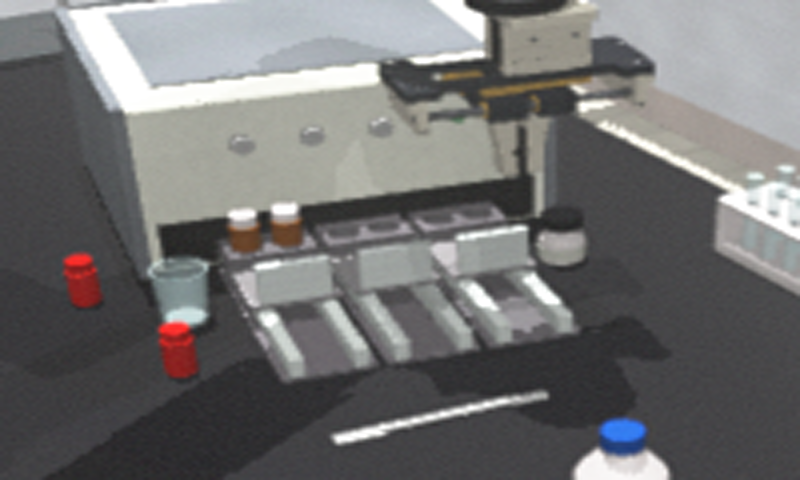

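Both views show the empty tray home, level with the others: side lip at zoom (490,248), top wells in line at (240,140). The vials are upright. Now moving above the gap behind the loaded tray's lip.

Call:
{"api": "apply_moves", "payload": {"deltas": [{"tx":0.015,"ty":0,"tz":0.03,"turn":0,"gripper":0},{"tx":0.03,"ty":0,"tz":0.065,"turn":0,"gripper":0},{"tx":0.05,"ty":0,"tz":0.1,"turn":0,"gripper":0},{"tx":0.07,"ty":0,"tz":0.14,"turn":0,"gripper":0},{"tx":0.086,"ty":0,"tz":0.173,"turn":0,"gripper":0}]}}

```text
time_s: 6.3
tcp_pos: [0.467, 0.1437, 0.1862]
eef_rot: [-89.9, 0.1, 77.7]
contact_force: [0.5, 0.8, 0.7]
gripper_width: 0.0002
```

Call:
{"api": "apply_moves", "payload": {"deltas": [{"tx":0,"ty":0,"tz":0,"turn":0,"gripper":0},{"tx":0,"ty":0,"tz":0,"turn":0,"gripper":0}]}}

```text
time_s: 6.5
tcp_pos: [0.4684, 0.1437, 0.187]
eef_rot: [-90.0, 0.0, 77.9]
contact_force: [0.2, -0.6, 0.0]
gripper_width: 0.0005
```

```bash
python3 - <<'E'
from h import *
g=np.array([.4663,.1181])+np.array([.207,.978])*.026
need([*g,.062],78)
for n in("side",):
    p,d=capture(n); 
    c=p[80:230,130:330]
    cv2.imwrite(f'pics/{n}4.png',cv2.resize(c[:,:,::-1],None,fx=4,fy=4,interpolation=cv2.INTER_CUBIC))
E
```

```text
t 6.5 tcp [0.4684 0.1437 0.187 ] rot [-8.997e+01  1.000e-02  7.785e+01] F [ 0.2  -0.6   0.03] w 0.0005
tx ty tz [ 0.0005  0.125  -0.0033] turn -0.0026 j [ 40.1   5.8 -26.8  -0.  -57.5 -52.2]
```

View pics/side4.png

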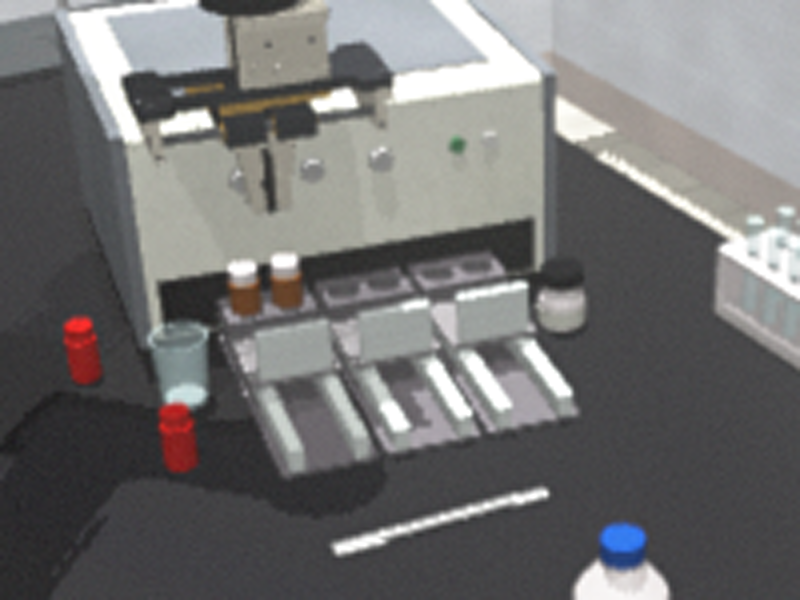

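All as expected: the fingers are above the loaded tray's floor (zoom 268,205 at 0.17 m height) and all three lips are in line. Descending.

Call:
{"api": "apply_moves", "payload": {"deltas": [{"tx":0,"ty":0.02,"tz":-0.003,"turn":0,"gripper":0},{"tx":0,"ty":0.045,"tz":-0.003,"turn":0,"gripper":0},{"tx":0,"ty":0.065,"tz":-0.003,"turn":0,"gripper":0},{"tx":0,"ty":0.08,"tz":-0.003,"turn":0,"gripper":0},{"tx":0,"ty":0.09,"tz":-0.003,"turn":0,"gripper":0}]}}

```text
time_s: 7.05
tcp_pos: [0.4722, 0.1414, 0.0957]
eef_rot: [-89.9, 0.1, 77.6]
contact_force: [0.0, -0.1, 1.0]
gripper_width: 0.0002
```

Call:
{"api": "apply_moves", "payload": {"deltas": [{"tx":0,"ty":0.01,"tz":0,"turn":0,"gripper":0},{"tx":0,"ty":0.02,"tz":0,"turn":0,"gripper":0},{"tx":0,"ty":0.028,"tz":0,"turn":0,"gripper":0},{"tx":0,"ty":0.034,"tz":0,"turn":0,"gripper":0},{"tx":0,"ty":0.034,"tz":0,"turn":0,"gripper":0}]}}

```text
time_s: 7.55
tcp_pos: [0.4718, 0.1425, 0.0629]
eef_rot: [-90.0, 0.0, 77.7]
contact_force: [-0.2, -0.4, 0.4]
gripper_width: 0.0006
```

```bash
python3 - <<'E'
from h import *
g=np.array([.4663,.1181])+np.array([.207,.978])*(.0135-.1)
need([*g,.062],78)
for n in("side",):
    p,d=capture(n); 
    c=p[80:230,130:330]
    cv2.imwrite(f'pics/{n}5.png',cv2.resize(c[:,:,::-1],None,fx=4,fy=4,interpolation=cv2.INTER_CUBIC))
E
```

```text
t 7.55 tcp [0.4718 0.1425 0.0629] rot [-8.996e+01  5.000e-02  7.774e+01] F [-0.17 -0.44  0.44] w 0.0006
tx ty tz [-0.1115  0.001  -0.0003] turn -0.0046 j [ 39.7  15.1 -35.   -0.  -40.  -52. ]
```

View pics/side5.png

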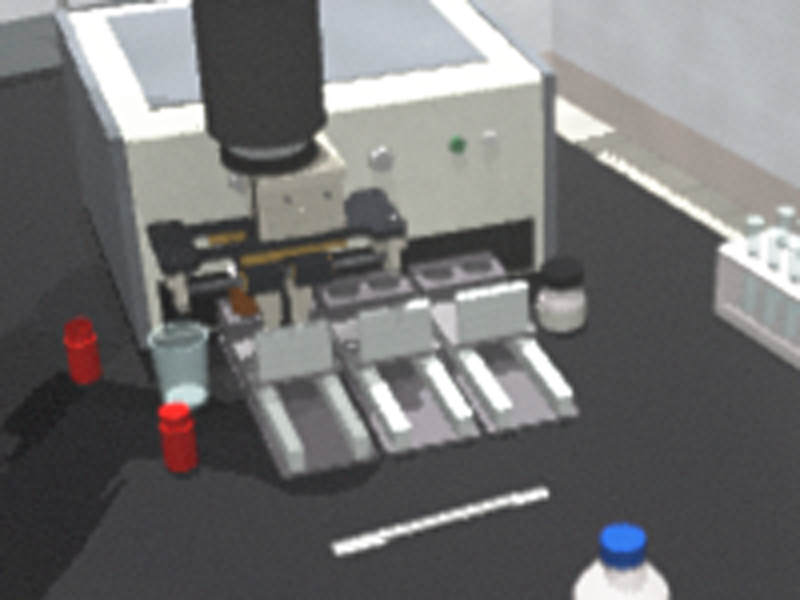

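The fingers hang behind the loaded tray's lip (zoom 285,320) without contact. Drawing slowly at about 50 mm/s.

Call:
{"api": "apply_moves", "payload": {"deltas": [{"tx":-0.003,"ty":0,"tz":0,"turn":0,"gripper":0},{"tx":-0.006,"ty":0,"tz":0,"turn":0,"gripper":0},{"tx":-0.009,"ty":0,"tz":0,"turn":0,"gripper":0},{"tx":-0.012,"ty":0,"tz":0,"turn":0,"gripper":0},{"tx":-0.016,"ty":0,"tz":0,"turn":0,"gripper":0}]}}

```text
time_s: 8.1
tcp_pos: [0.469, 0.1273, 0.0639]
eef_rot: [-90.0, -0.1, 77.7]
contact_force: [-0.8, 3.0, 1.3]
gripper_width: 0.0008
```

Call:
{"api": "apply_moves", "payload": {"deltas": [{"tx":-0.004,"ty":0,"tz":0,"turn":0,"gripper":0},{"tx":-0.009,"ty":0,"tz":0,"turn":0,"gripper":0},{"tx":-0.014,"ty":0,"tz":0,"turn":0,"gripper":0},{"tx":-0.019,"ty":0,"tz":0,"turn":0,"gripper":0},{"tx":-0.024,"ty":0,"tz":0,"turn":0,"gripper":0}]}}

```text
time_s: 8.6
tcp_pos: [0.464, 0.1033, 0.0638]
eef_rot: [-90.0, -0.0, 77.7]
contact_force: [2.3, 0.8, 1.6]
gripper_width: 0.0007
```

Call:
{"api": "apply_moves", "payload": {"deltas": [{"tx":-0.005,"ty":0,"tz":0,"turn":0,"gripper":0},{"tx":-0.01,"ty":0,"tz":0,"turn":0,"gripper":0},{"tx":-0.015,"ty":0,"tz":0,"turn":0,"gripper":0},{"tx":-0.02,"ty":0,"tz":0,"turn":0,"gripper":0},{"tx":-0.025,"ty":0,"tz":0,"turn":0,"gripper":0}]}}

```text
time_s: 9.1
tcp_pos: [0.4582, 0.0788, 0.0635]
eef_rot: [-90.0, -0.0, 77.7]
contact_force: [1.9, 1.9, 0.7]
gripper_width: 0.0001
```

```bash
python3 - <<'E'
from h import *
g=np.array([.4663,.1181])+np.array([.207,.978])*(.0135-.1)
need([*g,.062],78)
for n in("side",):
    p,d=capture(n); 
    c=p[80:230,130:330]
    cv2.imwrite(f'pics/{n}6.png',cv2.resize(c[:,:,::-1],None,fx=4,fy=4,interpolation=cv2.INTER_CUBIC))
E
```

```text
t 9.1 tcp [0.4582 0.0788 0.0635] rot [-90.    -0.    77.74] F [1.94 1.9  0.66] w 0.0001
tx ty tz [-0.0464  0.0015  0.    ] turn -0.0045 j [ 34.1  12.7 -38.4   0.  -38.9 -46.4]
```

View pics/side6.png

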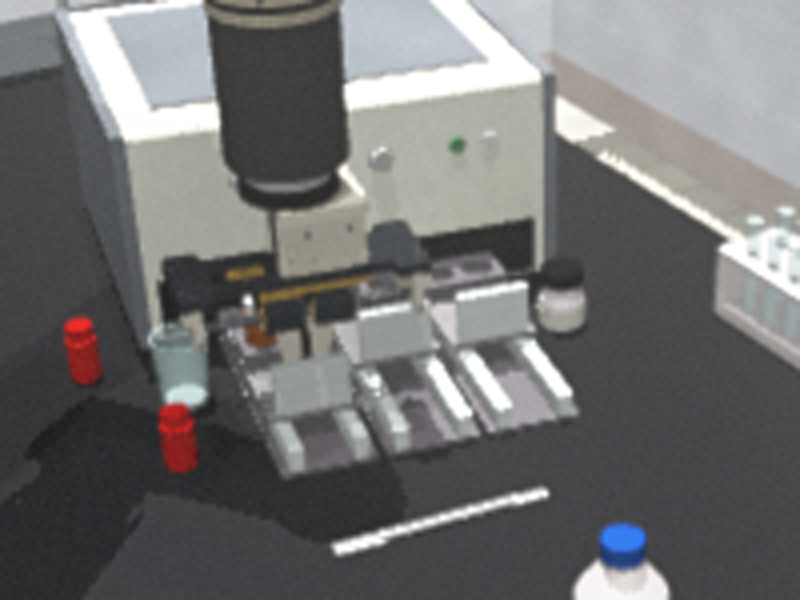

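The loaded tray is following, about half way out (lip at zoom 312,385). Continuing.

Call:
{"api": "apply_moves", "payload": {"deltas": [{"tx":-0.005,"ty":0,"tz":0,"turn":0,"gripper":0},{"tx":-0.01,"ty":0,"tz":0,"turn":0,"gripper":0},{"tx":-0.015,"ty":0,"tz":0,"turn":0,"gripper":0},{"tx":-0.02,"ty":0,"tz":0,"turn":0,"gripper":0},{"tx":-0.025,"ty":0,"tz":0,"turn":0,"gripper":0}]}}

```text
time_s: 9.65
tcp_pos: [0.4527, 0.0543, 0.0634]
eef_rot: [-90.0, 0.0, 77.7]
contact_force: [1.5, 2.6, -1.5]
gripper_width: 0.0003
```

Call:
{"api": "apply_moves", "payload": {"deltas": [{"tx":-0.005,"ty":0,"tz":0,"turn":0,"gripper":0},{"tx":-0.009,"ty":0,"tz":0,"turn":0,"gripper":0},{"tx":-0.013,"ty":0,"tz":0,"turn":0,"gripper":0},{"tx":-0.016,"ty":0,"tz":0,"turn":0,"gripper":0},{"tx":-0.019,"ty":0,"tz":0,"turn":0,"gripper":0}]}}

```text
time_s: 10.15
tcp_pos: [0.4488, 0.0359, 0.0635]
eef_rot: [-90.0, 0.0, 77.7]
contact_force: [2.1, 1.5, -1.1]
gripper_width: 0.0003
```

Call:
{"api": "apply_moves", "payload": {"deltas": [{"tx":-0.002,"ty":0,"tz":0,"turn":0,"gripper":0},{"tx":-0.004,"ty":0,"tz":0,"turn":0,"gripper":0},{"tx":-0.005,"ty":0,"tz":0,"turn":0,"gripper":0}]}}

```text
time_s: 10.45
tcp_pos: [0.449, 0.0353, 0.0637]
eef_rot: [-90.1, -0.4, 77.7]
contact_force: [-9.8, 36.9, -3.5]
gripper_width: 0.0004
```

The stop is reached (37 N). Easing off, then freeing the fingers mid-gap before lifting.

Call:
{"api": "apply_moves", "payload": {"deltas": [{"tx":0.002,"ty":0,"tz":0,"turn":0,"gripper":0},{"tx":0.004,"ty":0,"tz":0,"turn":0,"gripper":0},{"tx":0.007,"ty":0,"tz":0,"turn":0,"gripper":0},{"tx":0.012,"ty":0,"tz":0,"turn":0,"gripper":0},{"tx":0.017,"ty":0,"tz":0,"turn":0,"gripper":0}]}}

```text
time_s: 10.95
tcp_pos: [0.4514, 0.0478, 0.0635]
eef_rot: [-90.0, 0.0, 77.7]
contact_force: [0.2, -0.2, 0.5]
gripper_width: 0.0006
```

```bash
python3 - <<'E'
from h import *
g=np.array([.4663,.1181])+np.array([.207,.978])*(.026-.1)
need([*g,.062],78)
p,d=capture("side"); c=p[80:230,130:330]
cv2.imwrite('pics/side7.png',cv2.resize(c[:,:,::-1],None,fx=4,fy=4,interpolation=cv2.INTER_CUBIC))
E
```

```text
t 10.95 tcp [0.4514 0.0478 0.0635] rot [-8.998e+01  3.000e-02  7.771e+01] F [ 0.24 -0.16  0.52] w 0.0006
tx ty tz [-0.0021  0.0015 -0.0001] turn -0.005 j [ 31.1  11.8 -39.7   0.  -38.5 -43.3]
```

View pics/side7.png

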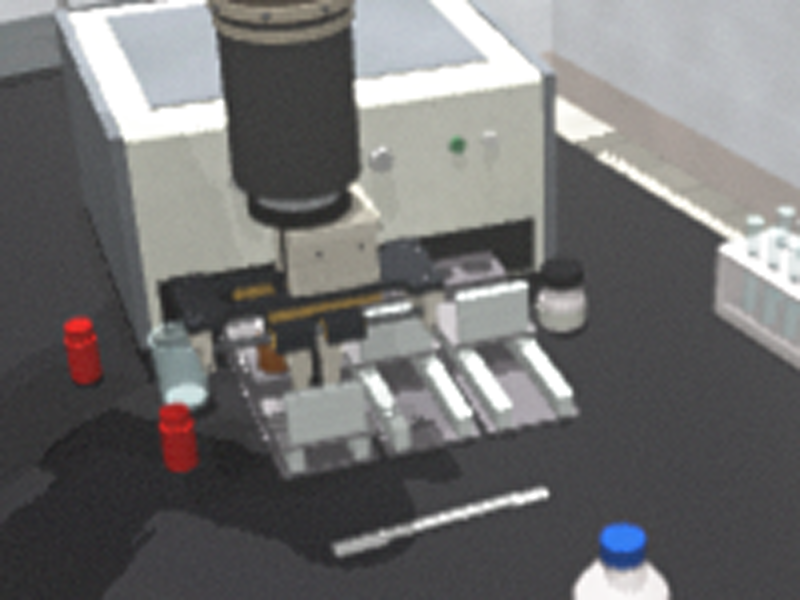

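The fingers are free in the gap (zero force), with the lip out at zoom (328,412). Lifting straight up, then backing away.

Call:
{"api": "apply_moves", "payload": {"deltas": [{"tx":0,"ty":-0.015,"tz":0,"turn":0,"gripper":0},{"tx":0,"ty":-0.04,"tz":0,"turn":0,"gripper":0},{"tx":0,"ty":-0.07,"tz":0,"turn":0,"gripper":0},{"tx":0,"ty":-0.1,"tz":0,"turn":0,"gripper":0},{"tx":0,"ty":-0.13,"tz":0,"turn":0,"gripper":0}]}}

```text
time_s: 11.5
tcp_pos: [0.4512, 0.0477, 0.1948]
eef_rot: [-90.0, 0.0, 77.7]
contact_force: [1.2, 0.8, 0.3]
gripper_width: 0.0006
```

Call:
{"api": "apply_moves", "payload": {"deltas": [{"tx":-0.03,"ty":-0.02,"tz":0,"turn":0,"gripper":0},{"tx":-0.06,"ty":-0.04,"tz":-0.02,"turn":0,"gripper":0},{"tx":-0.1,"ty":-0.05,"tz":-0.04,"turn":0,"gripper":0},{"tx":-0.14,"ty":-0.05,"tz":-0.06,"turn":0,"gripper":0},{"tx":-0.18,"ty":-0.05,"tz":-0.08,"turn":0,"gripper":0}]}}

```text
time_s: 12.0
tcp_pos: [0.4917, -0.1467, 0.2442]
eef_rot: [-90.1, -0.0, 77.8]
contact_force: [1.5, 0.5, -0.4]
gripper_width: 0.0009
```

Call:
{"api": "apply_moves", "payload": {"deltas": [{"tx":-0.02,"ty":0,"tz":0,"turn":0,"gripper":0},{"tx":-0.02,"ty":0,"tz":0,"turn":0,"gripper":0},{"tx":-0.02,"ty":0,"tz":0,"turn":0,"gripper":0}]}}

```text
time_s: 12.3
tcp_pos: [0.4868, -0.1649, 0.2432]
eef_rot: [-90.0, 0.0, 77.6]
contact_force: [-0.1, 1.3, 0.1]
gripper_width: 0.0005
```

```bash
python3 - <<'E'
from h import *
print(r.get_state()["tcp_pos"],r.get_state()["contact_force"])
for n in("top","side"):
    p,d=capture(n); np.savez(n+"8.npz",p=p,d=d)
    c=p[110:290,80:280] if n=="top" else p[80:230,130:330]
    cv2.imwrite(f'pics/{n}8.png',cv2.resize(c[:,:,::-1],None,fx=4,fy=3.2 if n=="top" else 4,interpolation=cv2.INTER_CUBIC))
z=np.load("top8.npz");p,d=z["p"],z["d"];C=cloud("top",d);H=C[...,2]
e=np.array([.207,.978]);l=np.array([.978,-.207])
o=np.array([.549,.1003])
P=plane("top",*np.mgrid[:384,:512][::-1],.075).reshape(384,512,3)[...,:2]-o
m=(d>0)&(H>.066)&(H<.08)
for nm,b0 in(("full",-.085),("spare",0),("empty",.085)):
    a=P@e;b=P@l
    k=m&(abs(b-b0)<.035)&(a>-.13)&(a<.03)
    print(nm,k.sum(),"rail",a[k].mean().round(4),"lat",b[k].mean().round(4))
hsv=cv2.cvtColor(p,cv2.COLOR_RGB2HSV)
P=plane("top",*np.mgrid[:384,:512][::-1],.087).reshape(384,512,3)[...,:2]-o
k=(d>0)&(H>.081)&(H<.1)&(abs(P@l+.085)<.04)&(P@e>-.06)&(P@e<.06)
n,L,st,ce=cv2.connectedComponentsWithStats(k.astype('u1'))
for i in range(1,n):
    q=L==i
    if q.sum()>10: print("cap",q.sum(),(P@e)[q].mean().round(4),(P@l)[q].mean().round(4),np.median(H[q]).round(4))
E
```

```text
[ 0.48681997 -0.16492262  0.24324024] [-0.12287556  1.30962978  0.05162304]
full 49 rail -0.0995 lat -0.1
spare 0 rail nan lat nan
empty 0 rail nan lat nan<stdin>:15: RuntimeWarning: Mean of empty slice.
  ret = ret.dtype.type(ret / rcount)
```

View pics/top8.png

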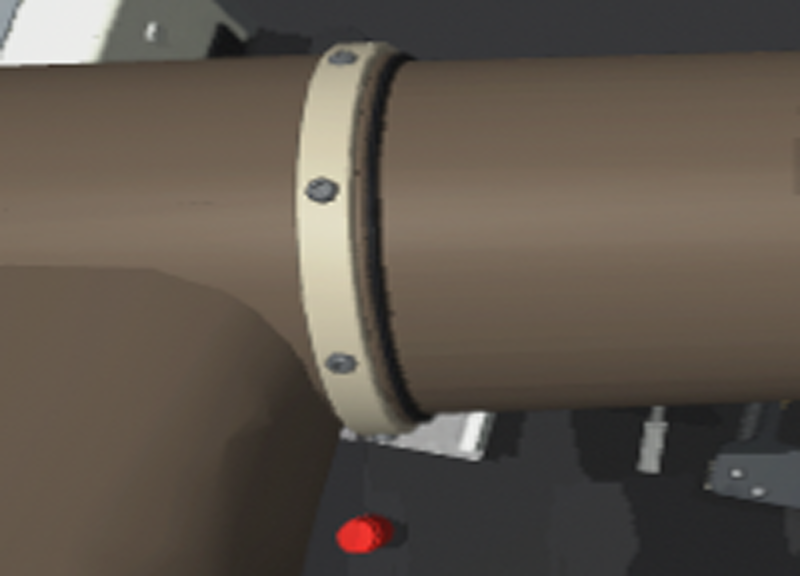

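View pics/side8.png

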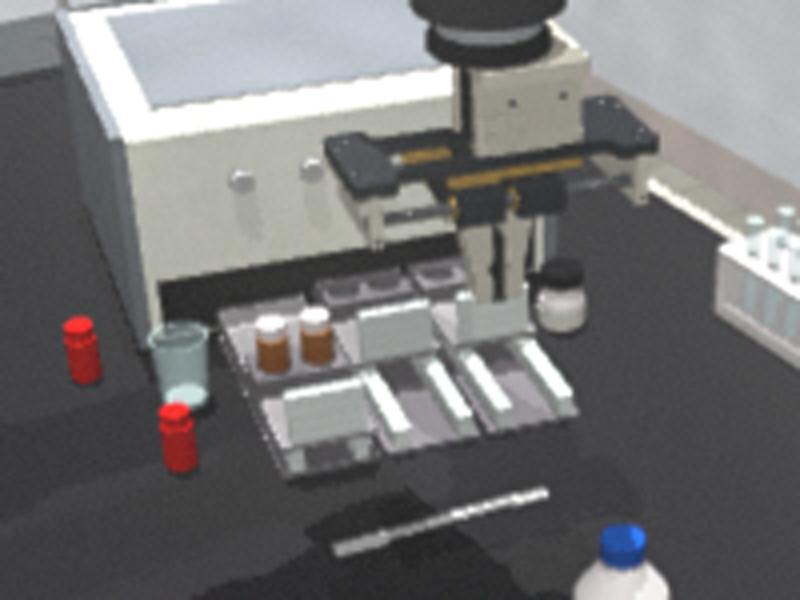

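The side view shows both vials upright in the drawn-out tray at (272,345) and (317,337), and the other two trays home. The arm blocks the top view, so I'll measure the rail positions from the side camera's depth.

```bash
python3 - <<'E'
from h import *
e=np.array([.207,.978]);l=np.array([.978,-.207]);o=np.array([.549,.1003])
for f in("side3","side8"):
    d=np.load(f+".npz")["d"];C=cloud("side",d);P=C[...,:2]-o;a=P@e;b=P@l;z=C[...,2]
    for nm,b0 in(("full",-.085),("spare",0),("empty",.085)):
        k=(d>0)&(abs(b-b0)<.028)&(a>-.13)&(a<.03)&(z>.045)&(z<.072)
        print(f,nm,k.sum(),"rail of outer face",np.percentile(a[k],[10,50,90]).round(4))
    k=(d>0)&(z>.06)&(z<.1)&(abs(b+.085)<.04)&(a>-.03 if f=="side8" else a>.06)&(a<.12)
    for s in(-1,1):
        q=k&((b+.085)*s>0);print(" vial",q.sum(),"a",np.median(a[q]).round(4),"b",np.median(b[q]).round(4),"zmax",np.percentile(z[q],98).round(4))
E
```

```text
side3 full 126 rail of outer face [-0.0056 -0.0022  0.001 ]
side3 spare 114 rail of outer face [-0.0054 -0.0022  0.0013]
side3 empty 114 rail of outer face [-0.0048 -0.0017  0.0022]
 vial 70 a 0.0871 b -0.1059 zmax 0.0887
 vial 69 a 0.0856 b -0.0692 zmax 0.0886
side8 full 300 rail of outer face [-0.1038 -0.0286 -0.0119]
side8 spare 121 rail of outer face [-0.0049 -0.0021  0.0013]
side8 empty 96 rail of outer face [-0.0049 -0.0017  0.0014]
 vial 80 a -0.0132 b -0.105 zmax 0.0883
 vial 79 a -0.0135 b -0.0705 zmax 0.0895
```

The empty and spare trays are level at home, to under 1 mm. Both vials moved about 100 mm and their heights did not change. Handing in.

```bash
python3 -c "
from plant import r
print(r.close_job())"
```

```text
the job is handed in; nothing more can be done
None
```

I pushed the empty tray home until it hit its stop (about 11 N). I then hooked the closed fingertips behind the loaded tray's lip and drew it slowly out to its stop (about 37 N, reached at 10.5 s). I freed the fingers in the gap and lifted away. The job is handed in; it reported no verdict.

**Last checks (about 12 s):**
- **Empty and third trays:** by side-camera depth, both are home and level with each other within 1 mm.
- **Loaded tray:** the top camera put its lip 99.5 mm out. Only part of the lip was visible, because the arm blocked the rest of that view.
- **Vials:** both moved about 99–100 mm with the tray. They stand upright in the side view, and their tops are still at the same height to 1 mm (about 89 mm).
- **Bystanders:** the beaker, jar and spatula look unmoved in the side view. I did not measure the bystanders, and the amber bottle and bowl were outside the last picture.

The depth statistic for the loaded lip's face was spoiled by the vials falling inside its window, so I relied on the top-camera reading, the vials' travel and the felt stop instead.

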